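# Throw the coil winder's feed lever into the green notch

### The job

Swing the coil winder's feed lever round to the notch that is marked by the green stud, so that it clicks in there and points at the stud, and let go of it.

Things in the scene. Friction and masses are not known exactly. Their poses are not given: they have to be found in the camera images.
- winder: Coil winder screwed to the desk: grey plate 280x300x12 mm, green gear case 87 mm high at the back. Origin: on the desk, on the feed lever's vertical pivot; x to the gear case, y to the copper bobbin. Steel toothed sector (52 mm high) under the lever. Three notches at -0.10, 0.30, 0.70 rad from -x, counted counter-clockwise from above; end stops at -0.80 and 0.82. Lever starts at -0.80 to -0.58, in no notch.
- lever_knob (a point): Middle of the lever's upright black knob (diameter 28 mm, 92 to 136 mm above the desk), 115 mm up, 130 mm from the pivot. Fixed on a level steel arm (top 78 mm up); brass spring housing on the arm (top 91 mm) 50 mm nearer the pivot. Lever swings level; passing a tooth midway between notches takes up to 4 N at the knob; let go within 0.12 rad of a notch, a spring plunger draws it in.
- lever_aim (a point): Point on the lever's line, 165 mm from the pivot (15 mm beyond the arm's pointed tip) and 22 mm above the desk: it lies over the stud that the lever points at.
- green_stud: Green round stud, diameter 22 mm, 10 mm high, fixed on the base plate 165 mm from the lever's pivot, straight outside one of the three notches; origin: centre of its underside, 12 mm above the desk. Like red and yellow studs mark the two other notches; which colour is where changes.

How it is judged (in metres and radians):
At the end, for the whole second after the job is handed in: The lever rests in the notch of the green stud and points at it: the point on its line 165 mm from the pivot is within 20 mm (7 degrees) of the stud's centre, seen from above, and stays there with the lever let go (horizontal distance between lever_aim and green_stud below 0.02 m); the robot touches nothing.
It also fails if it takes over 32 s, if anything falls off the work surface, if the arm or the gripper's body presses on something with over 40 N, if the wrist force passes 120 N, or if a joint passes its speed limit or range.

### The arm

A 6-joint arm with a two-finger parallel gripper is mounted at the origin on a cart in front of the work surface, level with it; the furniture and walls round the work are solid. World frame = base frame: x ahead of the robot, y to its left, z up, the work surface at z = 0. Lengths are in m, angles in degrees, forces in N, time in s.
With the tool pointing down it reaches from about 0.35 to 0.775 m from the base axis. Payload 5.5 kg.
Tool frame: the origin (TCP) lies at the very end of the fingers, on their centre line; the grasp point (between the pads) lies r.grasp_offset behind it (r.grasp_offset is the distance from the TCP to the grasp point, in m); z points along the fingers, y is the line along which they close (so a half turn about z gives the same grasp; the last joint's range is limited). The gripper opens to 85 mm and grips with 20 to 120 N. Pads are 22 mm wide; open, the fingers measure 114 mm over their backs; the gripper's body (76 mm by 85 mm) begins 54 mm behind the grasp point. The pads swing forward as they close: fully open they stand 13 mm farther back than shut.
Start: joints at [67.517, 17.945, 2.641, 74.691, 0, 82.002], TCP at [0.144, 0.557, 0.204] pointing down, gripper open.
Joint ranges: [-158.12, 158.12], [-49.38, 96.58], [-58.88, 72.47], [-126.05, 133.96], [-84.25, 85.87], [-180, 180]. Speed limits (degrees/s): [147.25, 147.25, 180, 180, 180, 180].

### API

Orientations are given as [roll, pitch, yaw] about the fixed x, y, z axes, in that order (R = Rz(yaw) Ry(pitch) Rx(roll)).
In Python, from cell import r gives the robot as it stands.
- The arm moves only by the tool carry_out, never from a script. Its argument "motion" is a list of rows, each a list of 7 numbers: the shift along the world's x, y, z in mm, then the turn, a rotation vector about the world's x, y, z in degrees, then the opening, from 0 (shut) to 1 (fully open). In form: [[x, y, z, ax, ay, az, fingers], ...]. A call has 1 to 12 rows; each row shifts and turns the commanded pose from where the row before left it; what a row does not reach is not made up. A row lasts 1/10 s, in which the tool goes at most 50 mm and 8.59 degrees, less where a joint would pass 70% of its speed; a pose out of reach is approached as far as the arm can. A call with a gripper value outside its range is refused whole. The fingers move at their own pace and stop on an object; the grip force is fixed at half the most. Time passes only in rows, so rows that do not move let the fingers close. It gives the time, the measured TCP pose, the force, the opening and the grip force at its end, in the units of the state.
- r.sense(): the state, without advancing time (a new reading comes with each control period).
- r.camera(name): name is "scene" or "top" or "wrist"; returns the picture (480x640x3 uint8, red, green, blue); there is no depth.
- r.calibration(name): a dict with "fovy" (degrees; the focal length in pixels is half the picture's height over the tangent of half this angle, whatever the lens; pixels are square), "cx", "cy" (the principal point, pixels), "cam_to_world" (4x4, takes a point from camera to world coordinates). Camera axes: x right, y up, looking along -z (the intrinsics and any distortion apply to the point x, -y, -z); pixel columns grow to the right and rows downward; lengths in m; the calibration is good to about 2 mm. A picture is of the moment at which its call begins: read the wrist's pose just before it. calibration takes no time and is no camera call; for the wrist camera it gives the pose at the moment of the call.
- r.sign_off(): hands the job in; it is judged then, once.
Trained networks look in the newest picture that a camera, given by its name, has taken for a name from the list of things; names that differ only in an ending like _2 or _b are one class to them, and where a whole thing is asked for, a point or a joint stands for the part that bears it (a point fixed in the world has none). Each returns a list of dicts, best first, with "score" (0 to 1); they miss things now and then, are a little off and sometimes report something else, mostly with a low value. They report only what shows in the picture. A call takes as long as a camera call.
- r.silhouettes(camera, query): "pixels" (480x640 bool, what is visible of it) and "box" ([centre column, centre row, width, height] in pixels, round what is visible of it).
The state is a dict: "time": time; "qpos": joint angles; "dq": joint speeds; "joint_efforts": joint torques, N m; "ee_pos": TCP position; "ee_rot": TCP orientation; "ft_force": force on the tool from outside, world axes, zero at the start; "moment": the same for the moment, N m; "finger_gap": finger opening in m; "grip_force": force on a finger pad.
Only numpy, scipy, OpenCV 4.12 (cv2) and the standard library are available. Lean on these libraries where they do the work, as an engineer would, in place of code of your own. Each camera call takes 0.05 s, during which the arm holds its last target. There are 200 camera calls.

## Working session

There is one attempt and no reset: what is moved stays moved. The work goes in short steps, Python scripts to look and compute and a tool call to move; the robot and the scene stay as the last step left them, time stands still between calls to the robot, and variables do not carry over. Pictures are saved under pics/ and viewed, at most 10 in all, crops included, and the job is handed in when it is done.

Besides the shell and the picture viewer there is one more tool, called after "Request:" as name(argument=value, ...) on one line, values as JSON. carry_out: Moves the arm, as the interface text tells. Its arguments: {"type":"object","properties":{"motion":{"type":"array","items":{"type":"array","items":{"type":"number"}}}},"required":["motion"]}

```bash
mkdir -p pics
cat > h.py <<'E'
from cell import r
import numpy as np, cv2
def ray(cam,u,v):
    c=r.calibration(cam); T=np.array(c["cam_to_world"]); f=240/np.tan(np.radians(c["fovy"])/2)
    d=T[:3,:3]@np.array([(u-c["cx"])/f,-(v-c["cy"])/f,-1]); return T[:3,3],d
def at(cam,u,v,z):
    o,d=ray(cam,u,v); return o+d*(z-o[2])/d[2]
E
python3 - <<'E'
from h import *
ims=[]
for c in["top","scene"]:
    im=r.camera(c); cv2.imwrite(f"pics/{c}0.png",im[...,::-1])
    k=r.calibration(c); print(c,{a:np.round(b,3).tolist() for a,b in k.items() if a!='x'})
    for q,z in[("green_stud",.022),("lever_knob",.115),("winder",.05)]:
        for d in r.silhouettes(c,q)[:3]:
            m=d["pixels"]; v,u=np.nonzero(m); print(c,q,round(d["score"],2),np.round(d["box"],1),m.sum(),at(c,u.mean(),v.mean(),z).round(3))
print(r.sense()["time"],r.grasp_offset)
E
```

```text
top {'fovy': 56.308, 'cx': 316.948, 'cy': 234.945, 'cam_to_world': [[-0.028, 0.992, -0.124, 0.493], [-0.999, -0.032, -0.028, -0.02], [-0.031, 0.123, 0.992, 0.93], [0.0, 0.0, 0.0, 1.0]]}
top lever_knob 0.83 [303.  235.5  49.   81.7] 1023 [0.6   0.029 0.115]
top winder 0.62 [323.  230.7 173.  179.2] 19981 [ 0.607 -0.005  0.05 ]
scene {'fovy': 47.346, 'cx': 320.459, 'cy': 244.26, 'cam_to_world': [[0.553, 0.398, -0.732, -0.028], [-0.833, 0.271, -0.482, -0.43], [0.006, 0.877, 0.481, 0.497], [0.0, 0.0, 0.0, 1.0]]}
scene green_stud 0.57 [325.9 322.4  13.3  13.7] 170 [ 0.509 -0.084  0.022]
scene lever_knob 0.7 [294.1 237.5  92.7  41.4] 1799 [0.537 0.005 0.115]
scene winder 0.7 [311.4 281.1 224.  158. ] 21799 [ 0.561 -0.04   0.05 ]
0.4 0.0187
```

View pics/top0.png

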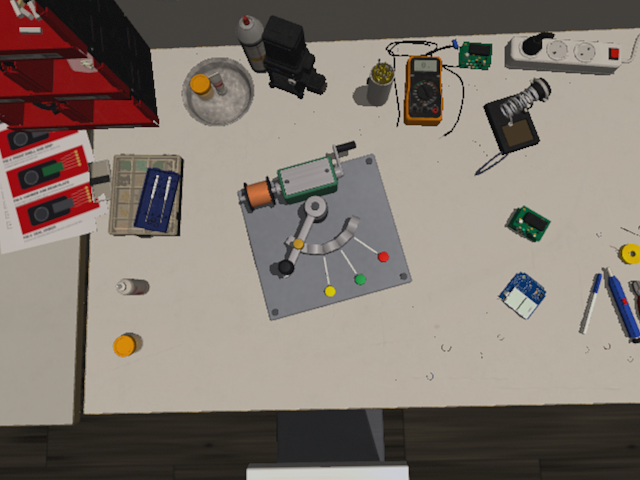

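View pics/scene0.png

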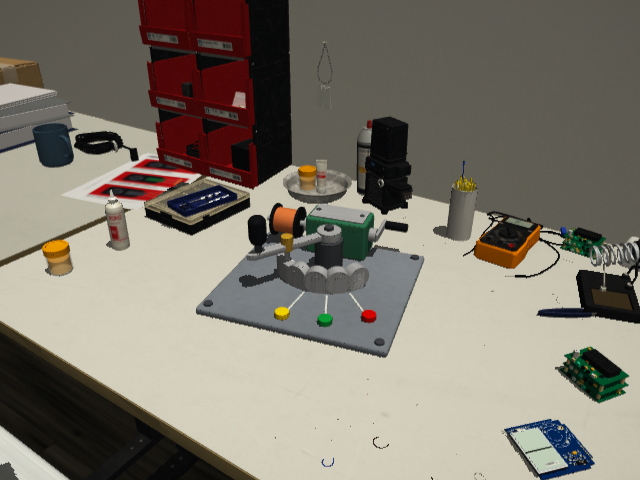

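The top view shows the studs as yellow (330,291), green (361,280) and red (383,257), so green marks the middle notch at 0.30 rad. The knob is at (286,267) and the pivot hub at (316,207). The scene view agrees: the green stud is at (325,320), between yellow and red.

Run:
```python
from h import *
from scipy.optimize import least_squares
P={"top":[(330,291),(361,279.5),(383,257)],"scene":[(282,313),(325.5,319),(369,315)]}
ang=[-.1,.3,.7]
for c in P:
    S=np.array([at(c,*p,.021)[:2] for p in P[c]])
    f=lambda x:np.concatenate([x[:2]+.165*np.array([np.cos(np.pi+x[2]+a),np.sin(np.pi+x[2]+a)])-s for a,s in zip(ang,S)])
    x=least_squares(f,[.6,0,0]).x; print(c,S.round(3).tolist(),x.round(3),np.abs(f(x)).max().round(4))
    for k,p in {"top":(286,266.5),"scene":(257.5,218)}.items():
        if k!=c: continue
        K=at(c,*p,.136 if c=="top" else .134)[:2]; d=K-x[:2]; print("knob",K.round(3),np.hypot(*d).round(3),"angle",(np.arctan2(d[1],d[0])-np.pi-x[2]+np.pi)%(2*np.pi)-np.pi)
print("hub",at("top",316,206,.1).round(3))
s=r.sense();print(s["ee_pos"],s["ee_rot"],s["finger_gap"],s["ft_force"])
```

```text
top [[0.493, -0.018], [0.514, -0.081], [0.558, -0.127]] [0.656 0.005 0.239] 0.0012
knob [0.538 0.058] 0.129 angle -0.6659021739812778
scene [[0.489, -0.022], [0.513, -0.083], [0.557, -0.131]] [0.652 0.004 0.257] 0.0006
knob [0.539 0.058] 0.125 angle -0.7017690290575702
hub [0.652 0.003 0.1  ]
[0.14380003 0.55667342 0.20338337] [-1.79988522e+02 -7.35165946e-04  1.65515231e+02] 0.08544789394355087 [-0.93821029  0.32782114 -0.71334039]
```

Request:
carry_out(motion=[[15,-20,0,0,0,0,1],[30,-38,0,0,0,-1,1],[30,-38,0,0,0,-1,1],[30,-38,0,0,0,-1,1],[30,-38,0,0,0,-1,1],[30,-38,0,0,0,-1,1],[30,-38,0,0,0,-1,1],[30,-38,0,0,0,-1,1],[30,-38,0,0,0,-1,1],[30,-38,0,0,0,-1,1],[30,-38,0,0,0,-1,1],[30,-38,0,0,0,-1,1]])

```text
time: 1.6
ee_pos: [0.4899, 0.117, 0.2038]
ee_rot: [180.0, 0.0, 154.5]
ft_force: [1.5, 0.8, 0.6]
finger_gap: 0.0853
grip_force: 0.0
```

Request:
carry_out(motion=[[30,-38,0,0,0,0,1],[20,-23,0,0,0,0,1],[0,0,0,0,0,0,1],[0,0,0,0,0,0,1]])

```text
time: 2.0
ee_pos: [0.5388, 0.0572, 0.2032]
ee_rot: [-180.0, -0.1, 154.4]
ft_force: [0.3, 0.8, -0.2]
finger_gap: 0.0852
grip_force: 0.0
```

Run:
```python
from h import *
s=r.sense();print(s["time"],s["ee_pos"],s["ee_rot"])
im=r.camera("wrist"); cv2.imwrite("pics/w1.png",im[...,::-1])
for d in r.silhouettes("wrist","lever_knob")[:2]:
    print(d["score"],d["box"])
c=r.calibration("wrist");T=np.array(c["cam_to_world"]);f=240/np.tan(np.radians(c["fovy"])/2)
for p in[(.538,.058,.136),(.654,.0045,.1),(.5135,-.082,.022)]:
    q=T[:3,:3].T@(np.array(p)-T[:3,3]);print(p,c["cx"]+f*q[0]/-q[2],c["cy"]-f*q[1]/-q[2])
```

```text
2.0 [0.53877253 0.05720953 0.20315126] [-1.79998719e+02 -6.03225667e-02  1.54420316e+02]
0.92 [318.9, 286.7, 47.4, 194.6]
(0.538, 0.058, 0.136) 314.15261316374495 240.31875779458596
(0.654, 0.0045, 0.1) 316.29353251868935 379.96983223194354
(0.5135, -0.082, 0.022) 170.35836609472332 246.70309380488058
```

View pics/w1.png

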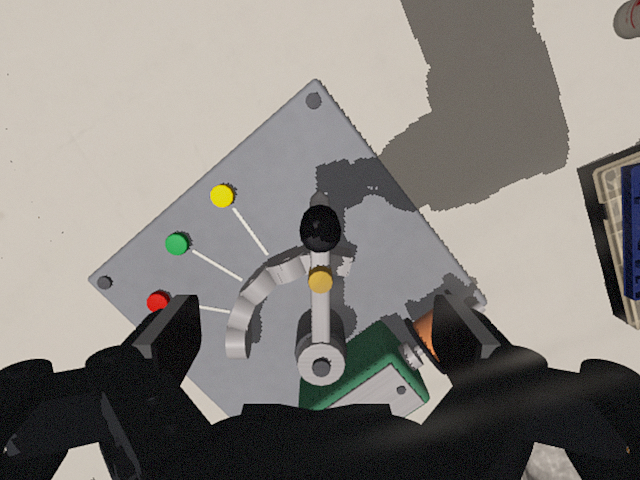

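The wrist view shows the knob centred between the fingers at about (320,230), with the lever running straight down the picture. Next I descend and close the fingers loosely around the knob without gripping it.

Request:
carry_out(motion=[[0,0,-20,0,0,0,1],[0,0,-30,0,0,0,1],[0,0,-30,0,0,0,1],[0,0,-15,0,0,0,1],[0,0,-8,0,0,0,1],[0,0,0,0,0,0,0.42],[0,0,0,0,0,0,0.42],[0,0,0,0,0,0,0.42],[0,0,0,0,0,0,0.42],[0,0,0,0,0,0,0.42]])

```text
time: 3.1
ee_pos: [0.5393, 0.0577, 0.1012]
ee_rot: [180.0, 0.1, 154.5]
ft_force: [0.3, -0.2, -0.5]
finger_gap: 0.0354
grip_force: 0.0
```

Run:
```python
from h import *
im=r.camera("scene"); cv2.imwrite("pics/s2.png",cv2.resize(im[130:350,150:450,::-1],None,fx=2,fy=2))
p=np.array([.654,.0045]);R=.127
e0=None
for t in np.arange(155,216,5.):
    a=np.radians(t);e=p+R*np.array([np.cos(a),np.sin(a)])
    print(t,(e*1000).round(1),None if e0 is None else ((e-e0)*1000).round(1));e0=e
```

```text
155.0 [538.9  58.2] None
160.0 [534.7  47.9] [ -4.2 -10.2]
165.0 [531.3  37.4] [ -3.3 -10.6]
170.0 [528.9  26.6] [ -2.4 -10.8]
175.0 [527.5  15.6] [ -1.4 -11. ]
180.0 [527.    4.5] [ -0.5 -11.1]
185.0 [527.5  -6.6] [  0.5 -11.1]
190.0 [528.9 -17.6] [  1.4 -11. ]
195.0 [531.3 -28.4] [  2.4 -10.8]
200.0 [534.7 -38.9] [  3.3 -10.6]
205.0 [538.9 -49.2] [  4.2 -10.2]
210.0 [544. -59.] [ 5.1 -9.8]
215.0 [550.  -68.3] [ 6.  -9.3]
```

View pics/s2.png

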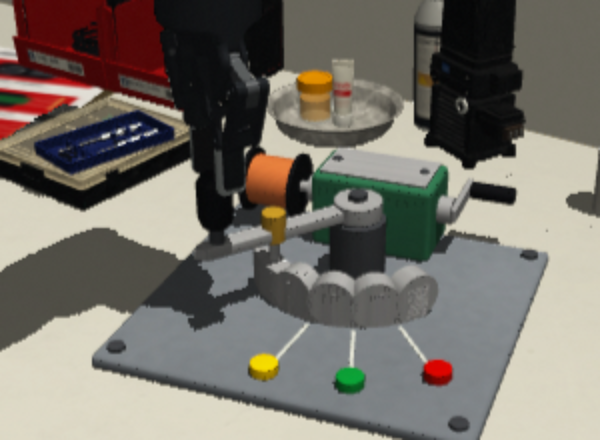

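The fingers straddle the knob, just above the arm (crop pixel ~(215,230)). Now I swing it along the arc.

Request:
carry_out(motion=[[-4,-10,0,0,0,5,0.42],[-3,-11,0,0,0,5,0.42],[-2.5,-11,0,0,0,5,0.42],[-1.5,-11,0,0,0,5,0.42],[-0.5,-11,0,0,0,5,0.42],[0.5,-11,0,0,0,5,0.42],[1.5,-11,0,0,0,5,0.42],[2.5,-11,0,0,0,5,0.42],[3.5,-10.5,0,0,0,5,0.42],[4,-10,0,0,0,5,0.42],[5,-10,0,0,0,5,0.42],[0,0,0,0,0,0,0.42]])

```text
time: 4.35
ee_pos: [0.5452, -0.0608, 0.1007]
ee_rot: [-180.0, 0.0, -150.6]
ft_force: [-0.3, -0.2, -0.5]
finger_gap: 0.0356
grip_force: 0.0
```

Run:
```python
from h import *
im=r.camera("scene"); cv2.imwrite("pics/s3.png",cv2.resize(im[130:350,150:450,::-1],None,fx=2,fy=2))
```

```text
(no output)
```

View pics/s3.png

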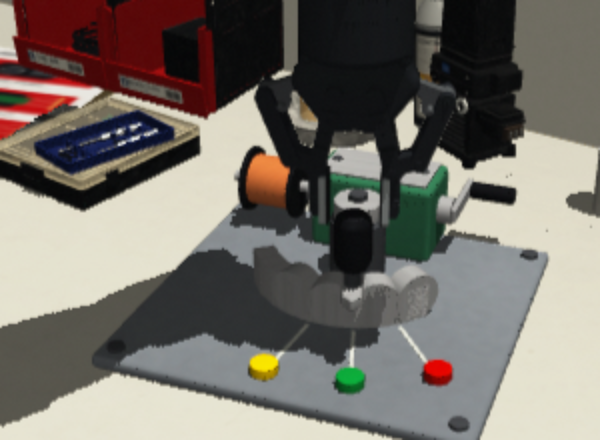

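The lever now points at the green stud: the tip at crop pixel (352,300) lines up with the stud at (350,380). With force near zero, it sits in the notch, so I open the fingers and lift.

Request:
carry_out(motion=[[0,0,0,0,0,0,1],[0,0,0,0,0,0,1],[0,0,0,0,0,0,1],[0,0,0,0,0,0,1],[0,0,15,0,0,0,1],[0,0,30,0,0,0,1],[0,0,40,0,0,0,1],[0,0,30,0,0,0,1],[-20,0,20,0,0,0,1],[0,0,0,0,0,0,1],[0,0,0,0,0,0,1]])

```text
time: 5.5
ee_pos: [0.5246, -0.0597, 0.2357]
ee_rot: [-179.9, 0.1, -150.5]
ft_force: [0.2, -1.4, -0.8]
finger_gap: 0.0853
grip_force: 0.0
```

Run:
```python
from h import *
im=r.camera("scene"); cv2.imwrite("pics/s4.png",cv2.resize(im[130:350,150:450,::-1],None,fx=2,fy=2))
im=r.camera("wrist"); cv2.imwrite("pics/w4.png",im[...,::-1])
```

```text
(no output)
```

View pics/s4.png

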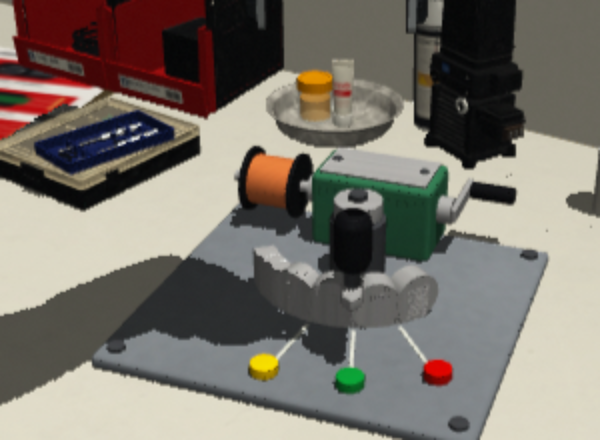

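View pics/w4.png

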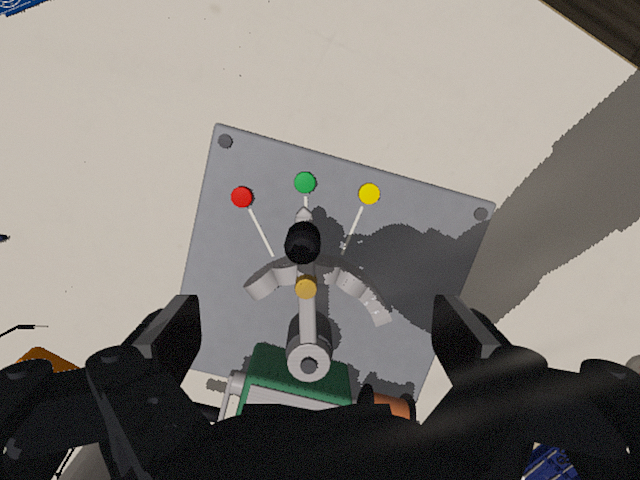

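Both views show the lever, with its tip at (304,212) in the wrist picture, pointing straight at the green stud at (305,182). The gripper is clear of everything.

```bash
python3 -c "
from cell import r
print(r.sign_off())"
```

```text
the job is handed in; nothing more can be done
None
```

The feed lever is in the middle notch pointing at the green stud, the gripper has let go and is clear, and the job was handed in at about 5.6 s; sign-off returned no verdict.

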